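# Deposit a parcel and slide the hatch shut on its seal

### The arm

A 7-joint arm with a two-finger parallel gripper is mounted at the origin on the work surface. World frame = base frame: x ahead of the robot, y to its left, z up, the work surface at z = 0. Lengths are in m, angles in rad, forces in N, time in s.
With the tool pointing down it reaches from about 0.35 to 0.9 m from the base axis. Payload 8.1 kg.
Tool frame: the origin (TCP) lies at the centre of the arm's flange, where the gripper is bolted on; the fingertips stand 178 mm ahead of it and the grasp point (between the pads) lies 159 mm ahead of it; x points along the fingers, z is the direction in which the jaws open and shut, and the axes are right-handed (so a half turn about x gives the same grasp; the last joint's range is limited). The gripper opens to 92 mm and grips with 3 to 60 N. Pads are 19 mm wide; open, the fingers measure 130 mm over their backs; the gripper's body (75 mm by 190 mm) begins 47 mm behind the grasp point.
Start: joints at [-1.208, 0.434, 0.025, 1.573, -0.012, 1.134, -0.075], TCP at [0.281, 0.558, 0.405] pointing down, gripper open.
Joint ranges: [-2.62, 2.62], [-0.44, 2.09], [-1.27, 1.32], [0.08, 2.57], [-1.32, 4.46], [0.12, 2], [-2.74, 2.74]. Speed limits (rad/s): [2.22, 2.22, 3.01, 3.01, 3.14, 3.14, 3.14].

### API

Orientations are given as a rotation vector (axis times angle).
In Python, from cell import arm, get_image, search_frame, pinpoint gives the robot as it stands.
- The arm moves only by the tool arm_command, never from a script. Its argument "motion" is a list of rows, each a list of 7 numbers: the finger opening in mm, from 0 to 91.8, then the shift along the tool's x, y, z in mm, then the turn, a rotation vector about the tool's x, y, z in degrees. In form: [[fingers, x, y, z, ax, ay, az], ...]. A call has 1 to 5 rows; each row shifts and turns the commanded pose from where the row before left it, along the tool's axes as they then stand; what a row does not reach is not made up. A row lasts 1/8 s, in which the tool goes at most 62.5 mm and 10.7 degrees, less where a joint would pass 70% of its speed; a pose out of reach is approached as far as the arm can. A call with a gripper value outside its range is refused whole. The fingers move at their own pace and stop on an object; "newtons" is the grip in N (left out, the last holds). Time passes only in rows, so rows that do not move let the fingers close. It gives the time, the measured TCP pose, the force and the opening at its end, in the units of the state.
- arm.observe(): the state, without advancing time (a new reading comes with each control period).
- get_image(name): name is "side" or "top"; returns a dict with "frame" (420x560x3 uint8, red, green, blue), "range_z" (420x560 float32, m along the optical axis (not along the pixel's ray), 0 where there is no reading), "K" (3x3 intrinsics, pixels), "distortion" ([k1, k2, p1, p2, k3] as OpenCV has them; the pictures are not rectified), "origin" and "rotation" of the camera in the world. Camera axes: x right, y down, z forward; pixel columns grow to the right and rows downward; lengths in m; the calibration is good to about 2 mm. A picture is of the moment at which its call begins.
- arm.sign_off(): hands the job in, once; it reports no verdict.
Trained networks look in the newest picture that a camera, given by its name, has taken for a name from the list of things; names that differ only in an ending like _2 or _b are one class to them, and where a whole thing is asked for, a point or a joint stands for the part that bears it (a point fixed in the world has none). Each returns a list of dicts, best first, with "p" (0 to 1); they miss things now and then, are a little off and sometimes report something else, mostly with a low value. They report only what shows in the picture. A call takes as long as a camera call. They do not tell look-alikes from the thing itself.
- search_frame(camera, target): "point" ([x, y, z] in m, in world coordinates, good to about 4 mm: the middle of the surface that is visible of it).
- pinpoint(camera, target): "point" ([x, y, z] in m, in world coordinates, good to about 4 mm: a listed point, or the origin of a listed thing).
The state is a dict: "clock": time; "joints": joint angles; "dq": joint speeds; "joint_efforts": joint torques, N m; "position": TCP position; "ee_rot": TCP orientation; "force": force on the tool from outside, world axes, zero at the start; "ft_torque": the same for the moment, N m; "width": opening from 0.0 (shut) to 1.0 (fully open).
Only numpy, scipy, OpenCV 4.12 (cv2) and the standard library are available. Lean on these libraries where they do the work, as an engineer would, in place of code of your own. Each camera call takes 0.05 s, during which the arm holds its last target. There are 200 camera calls.

### The job

Put the red parcel into the open well of the grey deposit box, then slide the blue hatch along its track until it closes against the frame: bedded firmly on the rubber seal, still pressing on it when you let go, but never rammed so hard that the seal is crushed. Leave the other two parcels where they are.

Things in the scene. Friction and masses are not known exactly. Their poses are not given: they have to be found in the camera images.
- red_parcel_center (a point): Centre of the red parcel, a rigid carton 75 mm (its x) by 50 mm (its y) by 55 mm high (z up), about 0.22 kg, loose on the counter, with a white paper label on top. It starts in any one of the three parcel places.
- deposit_box: Grey steel deposit box fixed to the counter, 200 mm (its x) by 430 mm (its y, from -190 to +240), top face 90 mm up; origin on the counter, z up. The well in its top is open from y = 0 to +155 mm and x = -75 to +75 mm; at the start the hatch covers 29 to 55 mm of it at the -y side. Two rails along y, at x = -91 and +91 mm, 10 mm wide, stand 14 mm above the top face.
- well (a point): Centre of the floor of the well, 12 mm above the counter, at box x = 0, y = +78 mm; axes as the box.
- hatch: Blue sliding hatch, a plate 170 mm (its x) by 205 mm (its y) by 8 mm on top of the box, axes as the box. Origin: centre of the plate's underside, 91 mm above the counter. Its leading edge (yellow stripe) is at hatch y = +102.5 mm. It starts open and closes towards +y. The track drags with about 8 N and the hatch stays where it is left while less than that pushes it.
- grip (a point): Centre of the upright aluminium grip bar on the middle of the hatch: 70 mm (x) by 14 mm (y) by 34 mm high, standing on the plate's top; this point is 17 mm above the plate's top and 17 mm below the bar's top. Axes as the hatch.
- frame: Fixed aluminium frame bar across the box top at its +y end, 200 mm (x) by 12 mm by 26 mm high; origin at its foot, middle of the face towards the hatch, at box y = +228 mm; axes as the box. It carries a dark steel stop, adjustable along y, faced with a black rubber seal 160 mm wide and 16 mm high that the hatch's leading edge meets.
- seal_nominal (a point): Middle of the range of the seal's face, 50 mm before the frame bar (box y = +178 mm). The stop is clamped anywhere within 20 mm of this along y; its true place is not measured: find it by touch. The seal gives about 1 mm per 3.5 N and springs back. It seals well with 4 to 8 N on it (12 to 16 N of push with the track's drag); over 14 N on it (22 N of push) crushes it.
- brown_parcel: Brown cardboard parcel 80 by 55 by 50 mm, not to be moved; origin at the centre of its underside.
- dark_parcel: Dark grey parcel 75 by 60 by 45 mm, not to be moved; origin at the centre of its underside.
There are look-alikes about, which are no part of the job. Of the things like the part that bears red_parcel_center, leave any that is green; of the rest the larger one is meant.

How it is judged:
By the outcome, as a careful person would: the job done as asked, in the order asked, and still so for the second after the job is handed in, with the robot touching nothing.
It also fails if it takes over 67 s, if anything falls off the work surface, if the arm or the gripper's body presses on something with over 40 N, if the wrist force passes 120 N, or if a joint passes its speed limit or range.

## Working session

There is one attempt and no reset: what is moved stays moved. The work goes in short steps, Python scripts to look and compute and a tool call to move; the robot and the scene stay as the last step left them, time stands still between calls to the robot, and variables do not carry over. Pictures are saved under pics/ and viewed, about 8 in all and at most 12, crops included, and the job is handed in when it is done.

Besides the shell and the picture viewer there is one more tool, called after "Emit:" by a JSON object that holds its "fn" and its "kwargs". arm_command: Moves the arm, as the interface text tells. Its arguments: {"type":"object","properties":{"motion":{"type":"array"},"newtons":{"type":"number"}},"required":["motion"]}

```bash
mkdir -p pics; ls
cat > h.py <<'E'
import numpy as np, cv2
from cell import arm, get_image, search_frame, pinpoint
def save(im,name): cv2.imwrite('pics/'+name,cv2.cvtColor(im,cv2.COLOR_RGB2BGR))
def cloud(d):
    h,w=d['range_z'].shape
    uv=np.stack(np.meshgrid(np.arange(w),np.arange(h)),-1).reshape(-1,1,2).astype(np.float64)
    n=cv2.undistortPoints(uv,np.array(d['K'],float),np.array(d['distortion'],float)).reshape(h,w,2)
    z=d['range_z'][...,None]
    P=np.concatenate([n*z,z],-1)
    return P@np.array(d['rotation']).T+np.array(d['origin'])
def px(d,p):
    R=np.array(d['rotation']);t=np.array(d['origin'])
    q=(np.array(p)-t)@R
    return cv2.projectPoints(q.reshape(1,1,3),np.zeros(3),np.zeros(3),np.array(d['K'],float),np.array(d['distortion'],float))[0].ravel().round()
E
python3 - <<'E'
from h import *
for c in ['top','side']:
    d=get_image(c); save(d['frame'],c+'0.png')
    for t in ['red_parcel_center','deposit_box','well','hatch','grip','frame','seal_nominal','brown_parcel','dark_parcel']:
        for r in pinpoint(c,t)[:3]: print(c,t,np.round(r['point'],3),round(r['p'],2),px(d,r['point']))
print(arm.observe())
E
```

```text
picsTraceback (most recent call last):
  File "<stdin>", line 5, in <module>
  File "h.py", line 14, in px
    return cv2.projectPoints(q.reshape(1,1,3),np.zeros(3),np.zeros(3),np.array(d['K'],float),np.array(d['distortion'],float))[0].ravel().round()
                             ~~~~~~~~~^^^^^^^
ValueError: cannot reshape array of size 1 into shape (1,1,3)
```

Run:
```python
from h import *
d=get_image('top'); save(d['frame'],'top0.png')
print(pinpoint('top','grip')); print({k:(np.shape(v),v if np.size(v)<10 else '') for k,v in d.items()})
```

```text
[{'point': [0.5545, 0.0833, 0.1142], 'p': 0.8}]
{'frame': ((420, 560, 3), ''), 'range_z': ((420, 560), ''), 'K': ((3, 3), array([[425.55134066,   0.        , 276.67988471],
       [  0.        , 425.55134066, 214.57932683],
       [  0.        ,   0.        ,   1.        ]])), 'distortion': ((5,), array([-0.10952503,  0.        ,  0.        ,  0.        ,  0.        ])), 'origin': ((3,), array([0.42892936, 0.02973691, 1.01192744])), 'rotation': ((3,), array([-2.14297598,  2.1468264 , -0.12147053]))}
```

View pics/top0.png

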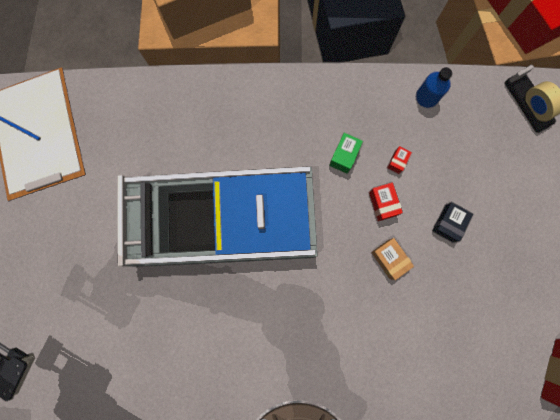

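The top view shows three parcels like the target: a larger red one at (386,201), a small red one at (400,158) and a green one at (346,152). I choose the larger red one at (386,201). The box is at (217,215), with its hatch closing towards the left of the image. The camera rotation is a rotation vector, so I'll fix the helper.

```bash
sed -i "s/np.array(d\['rotation'\])/cv2.Rodrigues(np.array(d['rotation'],float))[0]/" h.py
python3 - <<'E'
from h import *
for c in ['top','side']:
    d=get_image(c)
    if c=='side': save(d['frame'],'side0.png')
    for t in ['red_parcel_center','deposit_box','well','hatch','grip','frame','seal_nominal','brown_parcel','dark_parcel']:
        for r in pinpoint(c,t)[:3]: print(c,t,np.round(r['point'],3),round(r['p'],2),px(d,r['point']))
    if c=='top':
        save(cv2.resize(d['frame'][130:290,320:480],None,fx=4,fy=4,interpolation=cv2.INTER_CUBIC)[:600],'crop_red.png')
        P=cloud(d);f=d['frame'].astype(int)
        def rect(m,n):
            q=P[m]; 
            print(n,len(q),'z',np.percentile(q[:,2],[5,50,95]).round(4),cv2.minAreaRect(q[:,:2].astype(np.float32)),'mean',q.mean(0).round(4))
        r,g,b=f[...,0],f[...,1],f[...,2]
        z=P[...,2]
        uu,vv=np.meshgrid(range(560),range(420))
        w=(uu>360)&(uu<410)&(vv>175)&(vv<228)&(z>0.045)&(z<.07); rect(w,'redtop')
        w=(b>1.5*r)&(b>80)&(uu<320)&(uu>200)&(vv>160)&(vv<270)&(z<.108)&(z>.085); rect(w,'hatch')
        w=(uu<275)&(uu>245)&(vv>185)&(vv<235)&(z>.115); rect(w,'grip')
        w=(uu<320)&(uu>115)&(vv>160)&(vv<270)&(z>.08)&(z<.13); rect(w,'box')
        w=(r>150)&(g>130)&(b<80)&(uu<230)&(uu>205)&(vv>160)&(vv<270); rect(w,'stripe')
print(arm.observe())
E
```

```text
top red_parcel_center [ 0.689 -0.244  0.02 ] 0.93 [398. 161.]
top red_parcel_center [ 0.588 -0.21   0.026] 0.91 [386. 202.]
top red_parcel_center [ 0.705 -0.116  0.026] 0.82 [345. 154.]
top deposit_box [ 0.545  0.156 -0.   ] 0.76 [232. 222.]
top well [0.546 0.232 0.01 ] 0.64 [200. 221.]
top hatch [0.555 0.082 0.089] 0.83 [260. 213.]
top grip [0.556 0.083 0.114] 0.89 [259. 211.]
top frame [0.54  0.385 0.088] 0.73 [125. 220.]
top seal_nominal [0.541 0.334 0.1  ] 0.73 [146. 219.]
top seal_nominal [0.539 0.384 0.09 ] 0.31 [125. 220.]
top brown_parcel [ 0.456 -0.216  0.001] 0.67 [388. 259.]
top dark_parcel [ 0.537 -0.367 -0.002] 0.58 [448. 225.]
redtop 728 z [0.0522 0.0559 0.0588] ((0.5884724855422974, -0.20532920956611633), (0.0755796954035759, 0.0512407124042511), 15.040151596069336) mean [ 0.5875 -0.2048  0.0557]
hatch 6630 z [0.0966 0.0993 0.1019] ((0.554401159286499, 0.08164551854133606), (0.170529305934906, 0.20669159293174744), 3.1064975261688232) mean [0.553  0.0757 0.0993]
grip 232 z [0.1289 0.1327 0.1358] ((0.5053412914276123, 0.06738042086362839), (0.16804026067256927, 0.028030
[... 948 characters left out ...]
el [ 0.537 -0.367 -0.   ] 0.9 [372. 353.]
{'clock': 1.2, 'joints': array([-1.20761758,  0.43448057,  0.02500462,  1.57319213, -0.01159444,
        1.13400917, -0.07510113]), 'dq': array([-0.00047362, -0.00020092,  0.00157841,  0.00083478, -0.00034557,
        0.00120933, -0.00014013]), 'joint_efforts': array([ 3.52476382e-04, -6.67661119e+01,  9.84146520e-01, -3.14817810e+01,
       -6.07409002e-02,  3.29890405e-02,  2.64027068e-05]), 'position': array([0.28072705, 0.55841181, 0.40475702]), 'ee_rot': array([-0.8595562 ,  1.39422559,  0.85958568]), 'force': array([ 0.64656431, -0.59493813,  1.05437876]), 'ft_torque': array([-0.06925278, -0.04117573,  0.04212017]), 'width': 1.0012892116867056}
```

View pics/crop_red.png

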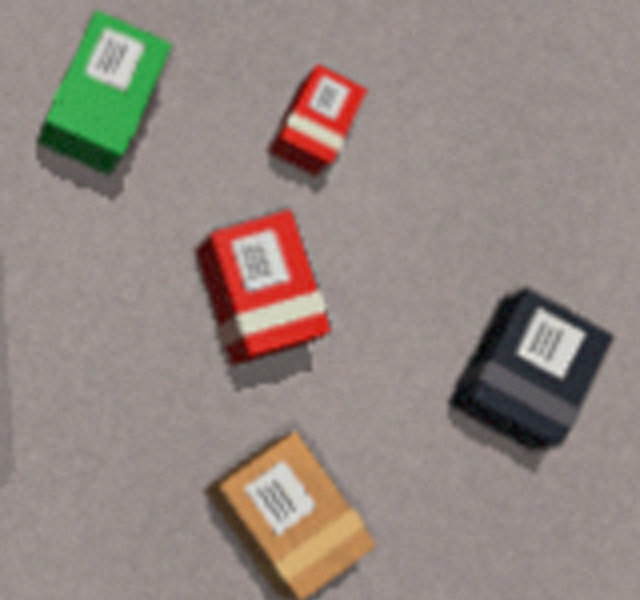

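View pics/side0.png

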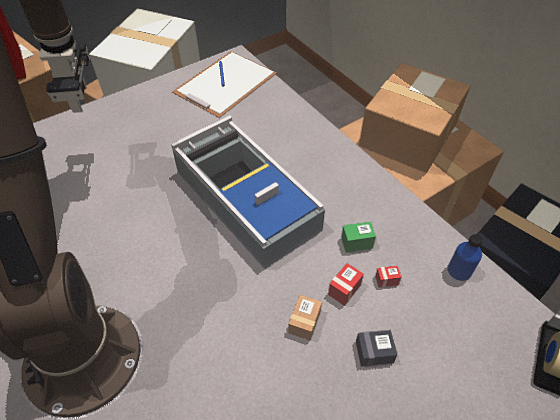

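The crop and side view confirm the choice: the larger red parcel is at (386,201) in the top view and (346,285) in the side view, with green, small red, brown and dark all separate from it. Measured centre is (0.588,-0.205) with its long axis at 15°. The box yaw is 3.1°, its origin (0.5505,0.154), and the well is clear.

```bash
cat >> h.py <<'E'
from scipy.spatial.transform import Rotation as Ro
def goal(xyz,jaw_deg,off=.159):
    """print commanded-free delta from measured pose to grasp point xyz (tool down), jaw axis at jaw_deg in world"""
    s=arm.observe(); R=Ro.from_rotvec(s['ee_rot']); M=R.as_matrix()
    j=np.radians(jaw_deg); z=np.array([np.cos(j),np.sin(j),0])
    x=np.array([0,0,-1.]); 
    best=None
    for sg in (1,-1):
        T=np.stack([x,np.cross(sg*z,x),sg*z],1); rv=np.degrees((R.inv()*Ro.from_matrix(T)).as_rotvec())
        if best is None or np.linalg.norm(rv)<np.linalg.norm(best): best=rv
    d=np.array(xyz)+[0,0,off]-s['position']
    print('tool axes x,y,z in world:\n',M.T.round(3)); print('grasp pt',(s['position']+.159*M[:,0]).round(4),'q7',s['joints'][6].round(2))
    print('delta tool mm',(M.T@d*1000).round(1),'turn deg',best.round(1),'force',s['force'].round(2),'w',s['width'],s['clock'])
E
python3 - <<'E'
from h import *
print(px(get_image('top'),[.588,-.205,.055])); goal([.588,-.205,.16],105)
goal([.546,.232,.2],3.1)
E
```

```text
[387. 200.]
tool axes x,y,z in world:
 [[ 0.     0.    -1.   ]
 [-0.893  0.449  0.   ]
 [ 0.449  0.893  0.   ]]
grasp pt [0.2807 0.5584 0.2457] q7 -0.08
delta tool mm [  85.7 -617.5 -544. ] turn deg [-41.7   0.    0. ] force [ 0.96 -0.3   0.58] w 1.0028594361018435 1.25
tool axes x,y,z in world:
 [[ 0.     0.    -1.   ]
 [-0.893  0.449  0.   ]
 [ 0.449  0.893  0.   ]]
grasp pt [0.2807 0.5584 0.2457] q7 -0.08
delta tool mm [  45.7 -383.6 -172.4] turn deg [60.2  0.  -0. ] force [ 0.96 -0.3   0.58] w 1.0028594361018435 1.25
```

Emit:
{"fn": "arm_command", "kwargs": {"motion": [[91,0,-41,-36,0,0,0],[91,0,-41,-36,0,0,0],[91,0,-41,-36,0,0,0],[91,0,-41,-36,0,0,0],[91,0,-41,-36,0,0,0]], "newtons": 25}}

```text
clock: 1.88
position: [0.3835, 0.3038, 0.405]
ee_rot: [-0.859, 1.393, 0.86]
force: [1.1, 0.4, -0.3]
width: 0.994
```

Emit:
{"fn": "arm_command", "kwargs": {"motion": [[91,0,-41,-36,0,0,0],[91,0,-41,-36,0,0,0],[91,0,-41,-36,0,0,0],[91,0,-41,-36,0,0,0],[91,0,-41,-36,0,0,0]]}}

```text
clock: 2.5
position: [0.4857, 0.0509, 0.4051]
ee_rot: [-0.86, 1.393, 0.86]
force: [1.1, 0.9, 0.1]
width: 0.992
```

Emit:
{"fn": "arm_command", "kwargs": {"motion": [[91,0,-41,-36,0,0,0],[91,0,-41,-36,0,0,0],[91,0,-41,-36,0,0,0],[91,0,-41,-36,0,0,0],[91,0,-41,-36,0,0,0]]}}

```text
clock: 3.12
position: [0.5882, -0.2018, 0.4049]
ee_rot: [-0.86, 1.394, 0.86]
force: [0.9, -0.6, -0.5]
width: 0.991
```

Emit:
{"fn": "arm_command", "kwargs": {"motion": [[91,0,0,0,-10.4,0,0],[91,0,0,0,-10.4,0,0],[91,0,0,0,-10.4,0,0],[91,0,0,0,-10.4,0,0],[91,0,0,0,0,0,0]]}}

```text
clock: 3.75
position: [0.5876, -0.2005, 0.4048]
ee_rot: [-1.397, 1.075, 1.397]
force: [-1.0, 0.2, 0.2]
width: 0.991
```

Run:
```python
from h import *
goal([.588,-.205,.04],105)
```

```text
tool axes x,y,z in world:
 [[ 0.     0.    -1.   ]
 [-0.967 -0.256 -0.   ]
 [-0.256  0.967  0.   ]]
grasp pt [ 0.5876 -0.2004  0.2458] q7 2.17
delta tool mm [205.8   0.8  -4.5] turn deg [-0.2  0.   0. ] force [-1.01  0.15  0.24] w 0.9906933604265581 3.75
```

Emit:
{"fn": "arm_command", "kwargs": {"motion": [[91,50,0,-4.5,0,0,0],[91,50,0,0,0,0,0],[91,50,0,0,0,0,0],[91,40,0,0,0,0,0],[91,16,0,0,0,0,0]]}}

```text
clock: 4.38
position: [0.588, -0.2043, 0.1965]
ee_rot: [-1.393, 1.078, 1.399]
force: [0.7, 0.5, 0.1]
width: 0.991
```

Emit:
{"fn": "arm_command", "kwargs": {"motion": [[40,0,0,0,0,0,0],[40,0,0,0,0,0,0],[40,0,0,0,0,0,0],[40,0,0,0,0,0,0],[40,0,0,0,0,0,0]], "newtons": 25}}

```text
clock: 5.0
position: [0.589, -0.2047, 0.1994]
ee_rot: [-1.399, 1.074, 1.397]
force: [-0.9, 0.4, 5.7]
width: 0.541
```

Emit:
{"fn": "arm_command", "kwargs": {"motion": [[40,-30,0,0,0,0,0],[40,-50,0,0,0,0,0],[40,-50,0,0,0,0,0],[40,-40,0,0,0,0,0],[40,0,0,0,0,0,0]]}}

```text
clock: 5.62
position: [0.5894, -0.2051, 0.3721]
ee_rot: [-1.402, 1.072, 1.393]
force: [0.7, 0.5, -2.5]
width: 0.547
```

Run:
```python
from h import *
d=get_image('side'); save(d['frame'],'side1.png')
# open-well centre: box y=92
goal([.5455,.246,.2],3.1)
```

```text
tool axes x,y,z in world:
 [[ 0.002 -0.    -1.   ]
 [-0.966 -0.257 -0.002]
 [-0.257  0.966 -0.001]]
grasp pt [ 0.5892 -0.2048  0.2108] q7 2.18
delta tool mm [ 10.5 -74.  446.7] turn deg [-78.2  -0.1   0.1] force [-0.1  -0.15 -3.11] w 0.5447912090376698 5.675
```

View pics/side1.png

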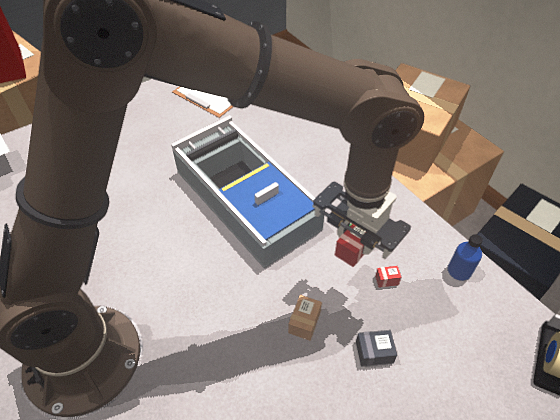

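Emit:
{"fn": "arm_command", "kwargs": {"motion": [[40,0,-8,49,0,0,0],[40,0,-8,49,0,0,0],[40,0,-8,50,0,0,0],[40,0,-8,50,0,0,0],[40,0,-8,50,0,0,0]]}}

```text
clock: 6.3
position: [0.5626, 0.0469, 0.3668]
ee_rot: [-1.397, 1.077, 1.401]
force: [-0.1, 0.5, -2.7]
width: 0.548
```

Emit:
{"fn": "arm_command", "kwargs": {"motion": [[40,0,-8,50,0,0,0],[40,0,-8,50,0,0,0],[40,0,-9,50,0,0,0],[40,0,-9,49,0,0,0],[40,0,0,0,10.2,0,0]]}}

```text
clock: 6.92
position: [0.5433, 0.2515, 0.3663]
ee_rot: [-1.27, 1.169, 1.276]
force: [0.3, -0.8, -2.7]
width: 0.541
```

Emit:
{"fn": "arm_command", "kwargs": {"motion": [[40,0,0,0,10.2,0,0],[40,0,0,0,10.2,0,0],[40,0,0,0,10.2,0,0],[40,0,0,0,10.2,0,0],[40,0,0,0,10.2,0,0]]}}

```text
clock: 7.55
position: [0.5446, 0.2462, 0.3666]
ee_rot: [-0.593, 1.492, 0.592]
force: [-0.1, 0.4, -2.5]
width: 0.544
```

Emit:
{"fn": "arm_command", "kwargs": {"motion": [[40,0,0,0,10.2,0,0],[40,0,0,0,10.2,0,0],[40,0,0,0,10.2,0,0],[40,0,0,0,10.2,0,0],[40,0,0,0,0,0,0]]}}

```text
clock: 8.18
position: [0.5447, 0.2464, 0.3669]
ee_rot: [-0.042, 1.573, 0.039]
force: [0.7, -0.2, -2.3]
width: 0.54
```

Run:
```python
from h import *
d=get_image('top'); save(d['frame'],'top1.png')
goal([.5455,.246,.065],3.1)
```

```text
tool axes x,y,z in world:
 [[-0.002 -0.002 -1.   ]
 [-0.055  0.999 -0.002]
 [ 0.999  0.055 -0.002]]
grasp pt [0.5444 0.2461 0.2082] q7 -0.21
delta tool mm [143.2  -0.2   1. ] turn deg [ 0.  -0.1  0.1] force [ 0.32 -1.06 -1.82] w 0.5433192628168578 8.225
```

View pics/top1.png

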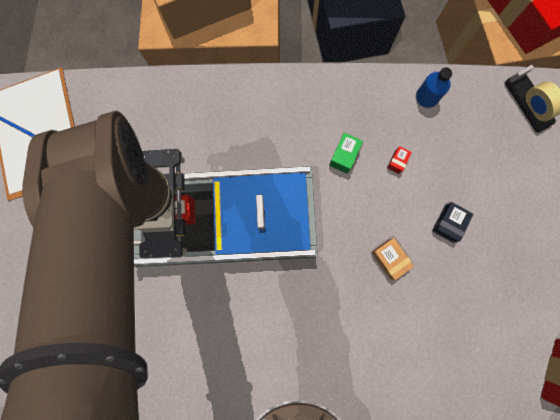

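Emit:
{"fn": "arm_command", "kwargs": {"motion": [[40,40,0,1,0,0,0],[40,40,0,0,0,0,0],[40,36,0,0,0,0,0],[40,22,0,0,0,0,0],[40,8,0,0,0,0,0]]}}

```text
clock: 8.85
position: [0.5456, 0.246, 0.2209]
ee_rot: [-0.043, 1.573, 0.041]
force: [-0.2, -0.7, -1.7]
width: 0.544
```

Emit:
{"fn": "arm_command", "kwargs": {"motion": [[40,0,0,0,0,0,0],[66,0,0,0,0,0,0],[66,0,0,0,0,0,0],[66,0,0,0,0,0,0],[66,0,0,0,0,0,0]]}}

```text
clock: 9.48
position: [0.5463, 0.2465, 0.2231]
ee_rot: [-0.04, 1.57, 0.04]
force: [0.4, -0.8, 0.1]
width: 0.72
```

Emit:
{"fn": "arm_command", "kwargs": {"motion": [[66,-30,0,0,0,0,0],[66,-50,0,0,0,0,0],[66,-50,0,0,0,0,0],[10,0,-50,0,0,0,0],[0,0,-50,0,0,0,0]]}}

```text
clock: 10.1
position: [0.5514, 0.1459, 0.3536]
ee_rot: [-0.041, 1.569, 0.042]
force: [0.7, -0.2, 0.1]
width: 0.55
```

Emit:
{"fn": "arm_command", "kwargs": {"motion": [[0,0,-50,0,0,0,0],[0,0,-50,0,0,0,0],[0,0,-10,0,0,0,0],[0,0,0,0,0,0,0],[0,0,0,0,0,0,0]]}}

```text
clock: 10.72
position: [0.557, 0.0384, 0.3526]
ee_rot: [-0.041, 1.571, 0.042]
force: [-0.3, -0.3, 0.1]
width: 0.021
```

Run:
```python
from h import *
d=get_image('top'); save(d['frame'],'top2.png')
P=cloud(d);z=P[...,2]
uu,vv=np.meshgrid(range(560),range(420));f=d['frame'].astype(int)
w=(f[...,0]>2*f[...,1])&(f[...,0]>60)&(uu>140)&(uu<225)&(vv>160)&(vv<270)
q=P[w];print(len(q),np.percentile(q[:,2],[5,50,95]) if len(q) else '',q.mean(0) if len(q) else '')
# push start: grasp point 40mm behind grip along box -y
goal([.5563,.0415,.125],3.1)
```

```text
562 [0.01388965 0.06394707 0.06760579] [0.54569647 0.24069193 0.06251564]
tool axes x,y,z in world:
 [[-0.     0.001 -1.   ]
 [-0.053  0.999  0.001]
 [ 0.999  0.053 -0.   ]]
grasp pt [0.5569 0.0386 0.1935] q7 0.16
delta tool mm [68.5  3.  -0.5] turn deg [-0. -0. -0.] force [-0.08  0.38  0.27] w 0.009528590216242583 10.775
```

View pics/top2.png

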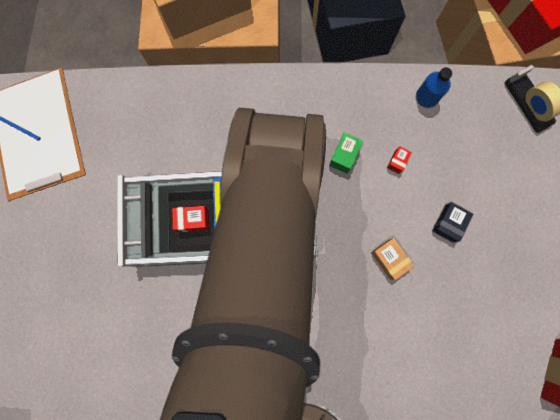

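The red parcel lies flat in the well at (189,217), with its top at z≈0.065, below the hatch. I'll lower the shut fingers behind the grip.

Emit:
{"fn": "arm_command", "kwargs": {"motion": [[0,40,0,0,0,0,0],[0,20,0,0,0,0,0],[0,8,0,0,0,0,0],[0,0,12,0,0,0,0],[0,0,5,0,0,0,0]]}}

```text
clock: 11.4
position: [0.5564, 0.0554, 0.2855]
ee_rot: [-0.041, 1.569, 0.042]
force: [0.8, -0.3, 0.0]
width: 0.002
```

Emit:
{"fn": "arm_command", "kwargs": {"motion": [[0,0,5,0,0,0,0],[0,0,5,0,0,0,0],[0,0,5,0,0,0,0],[0,0,5,0,0,0,0],[0,0,5,0,0,0,0]]}}

```text
clock: 12.02
position: [0.555, 0.0765, 0.2852]
ee_rot: [-0.04, 1.57, 0.036]
force: [0.3, -8.1, 3.2]
width: 0.007
```

Emit:
{"fn": "arm_command", "kwargs": {"motion": [[0,0,10,0,0,0,0],[0,0,10,0,0,0,0],[0,0,10,0,0,0,0],[0,0,10,0,0,0,0],[0,0,10,0,0,0,0]]}}

```text
clock: 12.65
position: [0.5525, 0.1265, 0.2852]
ee_rot: [-0.04, 1.57, 0.036]
force: [-0.3, -9.2, 3.9]
width: 0.003
```

Emit:
{"fn": "arm_command", "kwargs": {"motion": [[0,0,10,0,0,0,0],[0,0,10,0,0,0,0],[0,0,10,0,0,0,0],[0,0,8,0,0,0,0],[0,0,4,0,0,0,0]]}}

```text
clock: 13.28
position: [0.5504, 0.1688, 0.2852]
ee_rot: [-0.04, 1.57, 0.037]
force: [-1.1, -8.2, 5.7]
width: 0.008
```

Run:
```python
from h import *
goal([.55,.19,.125],3.1)
d=get_image('top'); save(d['frame'],'top3.png')
P=cloud(d);f=d['frame'].astype(int);r,g,b=f[...,0],f[...,1],f[...,2]
z=P[...,2];m=(r>120)&(g>100)&(b<90)&(z>.09)&(z<.11)&(P[...,1]<.4)&(P[...,1]>.1)&(abs(P[...,0]-.55)<.09)
q=P[m][:,:2]; c,s=np.cos(np.radians(3.1)),np.sin(np.radians(3.1))
by=(q-[.5505,.1542])@np.array([-s,c]); print(len(q),np.percentile(by,[5,50,95]))
```

```text
tool axes x,y,z in world:
 [[ 0.    -0.002 -1.   ]
 [-0.049  0.999 -0.002]
 [ 0.999  0.049  0.   ]]
grasp pt [0.5504 0.1684 0.1262] q7 -0.02
delta tool mm [ 1.1 21.2  0.7] turn deg [-0.3  0.   0.1] force [-1.1  -8.2   5.69] w 0.007517153727856761 13.275Traceback (most recent call last):
  File "<stdin>", line 7, in <module>
    return _quantile_unchecked(
        a, q, axis, out, overwrite_input, method, keepdims, weights)
    return _ureduce(a,
                    func=_quantile_ureduce_func,
    ...<5 lines>...
                    overwrite_input=overwrite_input,
                    method=method)
    r = func(a, **kwargs)
    result = _quantile(arr,
                       quantiles=q,
    ...<2 lines>...
                       out=out,
                       weights=wgt)
    slices_having_nans = np.isnan(arr[-1, ...])
                                  ~~~^^^^^^^^^
IndexError: index -1 is out of bounds for axis 0 with size 0
```

View pics/top3.png

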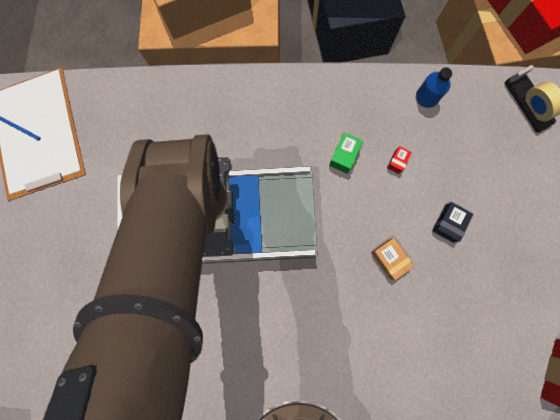

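Run:
```python
from h import *
im=cv2.imread('pics/top2.png')
d=get_image('top')
R=np.array(d['rotation'])
c,s=np.cos(np.radians(3.1)),np.sin(np.radians(3.1))
for y in range(140,232,4):
    v=[]
    for x in (-40,-20,0,20,40):
        p=[.5505+c*x/1e3-s*y/1e3,.1542+s*x/1e3+c*y/1e3,.103]
        u=px(d,p).astype(int); v.append(im[u[1],u[0]].mean())
    print(y,u,np.round(np.mean(v)))
```

```text
140 [163 200] 50.0
144 [161 200] 50.0
148 [159 200] 52.0
152 [157 200] 122.0
156 [156 200] 158.0
160 [154 200] 150.0
164 [152 200] 102.0
168 [150 200] 27.0
172 [149 201] 46.0
176 [147 201] 48.0
180 [145 201] 44.0
184 [143 201] 95.0
188 [141 201] 98.0
192 [140 201] 125.0
196 [138 201] 153.0
200 [136 201] 153.0
204 [134 201] 152.0
208 [133 201] 152.0
212 [131 202] 152.0
216 [129 202] 144.0
220 [127 202] 130.0
224 [126 202] 80.0
228 [124 202] 75.0
```

Emit:
{"fn": "arm_command", "kwargs": {"motion": [[0,0,3,0,0,0,0],[0,0,3,0,0,0,0],[0,0,3,0,0,0,0],[0,0,3,0,0,0,0],[0,0,3,0,0,0,0]]}}

```text
clock: 14.0
position: [0.5497, 0.1833, 0.2852]
ee_rot: [-0.04, 1.57, 0.036]
force: [-0.7, -7.7, 5.1]
width: 0.006
```

Emit:
{"fn": "arm_command", "kwargs": {"motion": [[0,0,2,0,0,0,0],[0,0,2,0,0,0,0],[0,0,1.5,0,0,0,0],[0,0,1.5,0,0,0,0],[0,0,0,0,0,0,0]]}}

```text
clock: 14.62
position: [0.5493, 0.1905, 0.2852]
ee_rot: [-0.04, 1.57, 0.036]
force: [-0.3, -7.2, 4.7]
width: 0.009
```

Emit:
{"fn": "arm_command", "kwargs": {"motion": [[0,0,0.7,0,0,0,0],[0,0,0.7,0,0,0,0],[0,0,0.7,0,0,0,0],[0,0,0.7,0,0,0,0],[0,0,0,0,0,0,0]]}}

```text
clock: 15.25
position: [0.5492, 0.1931, 0.2852]
ee_rot: [-0.04, 1.57, 0.036]
force: [-1.6, -8.0, 5.7]
width: 0.005
```

Emit:
{"fn": "arm_command", "kwargs": {"motion": [[0,0,0.7,0,0,0,0],[0,0,0.7,0,0,0,0],[0,0,0.7,0,0,0,0],[0,0,0.7,0,0,0,0],[0,0,0,0,0,0,0]]}}

```text
clock: 15.88
position: [0.549, 0.1959, 0.2852]
ee_rot: [-0.04, 1.57, 0.036]
force: [-1.4, -8.1, 4.3]
width: 0.004
```

Emit:
{"fn": "arm_command", "kwargs": {"motion": [[0,0,0.7,0,0,0,0],[0,0,0.7,0,0,0,0],[0,0,0.7,0,0,0,0],[0,0,0.6,0,0,0,0],[0,0,0,0,0,0,0]]}}

```text
clock: 16.5
position: [0.5489, 0.1986, 0.2852]
ee_rot: [-0.04, 1.57, 0.036]
force: [-0.8, -7.9, 4.6]
width: 0.005
```

Emit:
{"fn": "arm_command", "kwargs": {"motion": [[0,0,0.7,0,0,0,0],[0,0,0.7,0,0,0,0],[0,0,0.7,0,0,0,0],[0,0,0.6,0,0,0,0],[0,0,0,0,0,0,0]]}}

```text
clock: 17.12
position: [0.5487, 0.2013, 0.2852]
ee_rot: [-0.04, 1.57, 0.036]
force: [-1.1, -7.7, 4.1]
width: 0.011
```

Emit:
{"fn": "arm_command", "kwargs": {"motion": [[0,0,0.7,0,0,0,0],[0,0,0.7,0,0,0,0],[0,0,0.7,0,0,0,0],[0,0,0.6,0,0,0,0],[0,0,0,0,0,0,0]]}}

```text
clock: 17.75
position: [0.5487, 0.2036, 0.2852]
ee_rot: [-0.04, 1.57, 0.036]
force: [-1.7, -8.6, 6.0]
width: 0.005
```

Emit:
{"fn": "arm_command", "kwargs": {"motion": [[0,0,0.5,0,0,0,0],[0,0,0.5,0,0,0,0],[0,0,0.5,0,0,0,0],[0,0,0,0,0,0,0],[0,0,0,0,0,0,0]]}}

```text
clock: 18.38
position: [0.5486, 0.2044, 0.2852]
ee_rot: [-0.04, 1.571, 0.034]
force: [-1.0, -12.4, 6.3]
width: 0.002
```

Run:
```python
from h import *
for i in range(4): get_image('top'); s=arm.observe(); print(s['force'].round(2),s['position'].round(4),s['clock'])
```

```text
[ -1.6  -11.46   6.65] [0.5486 0.2044 0.2852] 18.425
[ -0.44 -11.08   5.52] [0.5486 0.2044 0.2852] 18.475
[ -1.23 -11.84   5.61] [0.5486 0.2044 0.2852] 18.525
[ -1.52 -10.84   5.66] [0.5486 0.2044 0.2852] 18.575
```

Emit:
{"fn": "arm_command", "kwargs": {"motion": [[0,0,0.4,0,0,0,0],[0,0,0.4,0,0,0,0],[0,0,0.3,0,0,0,0],[0,0,0,0,0,0,0]]}}

```text
clock: 19.08
position: [0.5486, 0.2049, 0.2852]
ee_rot: [-0.04, 1.571, 0.033]
force: [-0.6, -13.6, 8.5]
width: 0.005
```

Run:
```python
from h import *
for i in range(6): get_image('top'); s=arm.observe(); print(s['force'].round(2),s['position'].round(4),s['clock'])
```

```text
[ -1.74 -12.28   7.02] [0.5486 0.205  0.2852] 19.125
[ -1.72 -13.21   7.64] [0.5486 0.205  0.2852] 19.175
[ -1.55 -13.73   7.36] [0.5486 0.2049 0.2852] 19.225
[ -0.32 -12.25   7.52] [0.5486 0.2049 0.2852] 19.275
[ -1.72 -13.88   6.96] [0.5486 0.2049 0.2852] 19.325
[  0.05 -13.5    7.2 ] [0.5486 0.2049 0.2852] 19.375
```

Emit:
{"fn": "arm_command", "kwargs": {"motion": [[0,0,0.2,0,0,0,0],[0,0,0.2,0,0,0,0],[0,0,0,0,0,0,0],[0,0,0,0,0,0,0]]}}

```text
clock: 19.88
position: [0.5486, 0.2051, 0.2852]
ee_rot: [-0.04, 1.571, 0.033]
force: [-1.1, -13.8, 7.2]
width: 0.004
```

Run:
```python
from h import *
F=[]
for i in range(6): get_image('top'); s=arm.observe(); F.append(s['force'])
print(np.mean(F,0),s['position'])
```

```text
[ -1.38496456 -13.62694552   7.47877925] [0.54861256 0.20511592 0.28518926]
```

Emit:
{"fn": "arm_command", "kwargs": {"motion": [[0,0,-1,0,0,0,0],[0,0,-2,0,0,0,0],[0,0,-5,0,0,0,0],[0,0,-10,0,0,0,0],[0,0,-10,0,0,0,0]]}}

```text
clock: 20.8
position: [0.5496, 0.1806, 0.2847]
ee_rot: [-0.04, 1.57, 0.04]
force: [-1.2, -0.6, 0.2]
width: 0.006
```

Emit:
{"fn": "arm_command", "kwargs": {"motion": [[0,-40,0,0,0,0,0],[0,-50,0,0,0,0,0],[0,-50,-50,0,0,0,0],[0,0,-60,0,0,0,0],[0,0,-60,0,0,0,0]]}}

```text
clock: 21.42
position: [0.5577, 0.0151, 0.4197]
ee_rot: [-0.04, 1.569, 0.041]
force: [0.8, 0.0, -0.8]
width: 0.005
```

Emit:
{"fn": "arm_command", "kwargs": {"motion": [[0,0,-60,0,0,0,0],[0,0,-60,0,0,0,0],[0,0,-30,0,0,0,0],[0,0,0,0,0,0,0],[0,0,0,0,0,0,0]]}}

```text
clock: 22.05
position: [0.5655, -0.132, 0.4187]
ee_rot: [-0.039, 1.571, 0.041]
force: [-0.4, 0.3, 1.0]
width: 0.005
```

Run:
```python
from h import *
d=get_image('top'); save(cv2.resize(d['frame'][140:300,100:480],None,fx=2,fy=2),'top4.png')
for r in pinpoint('top','grip')[:2]: print(r)
P=cloud(d);f=d['frame'].astype(int);r,g,b=f[...,0],f[...,1],f[...,2];z=P[...,2]
w=(b>1.5*r)&(b>80)&(z<.108)&(z>.085);q=P[w]
c,s=np.cos(np.radians(3.1)),np.sin(np.radians(3.1))
by=(q[:,:2]-[.5505,.1542])@np.array([-s,c]);print(cv2.minAreaRect(q[:,:2].astype(np.float32)),np.percentile(by,[.5,99.5]),arm.observe()['clock'],arm.observe()['force'])
```

```text
{'point': [0.5489, 0.221, 0.1133], 'p': 0.71}
((0.6293143033981323, -0.13808941841125488), (0.2007686048746109, 0.971712052822113), 12.736648559570312) [-0.03462195  0.16909652] 22.15 [ 0.76993137 -0.04200548  0.20833072]
```

View pics/top4.png

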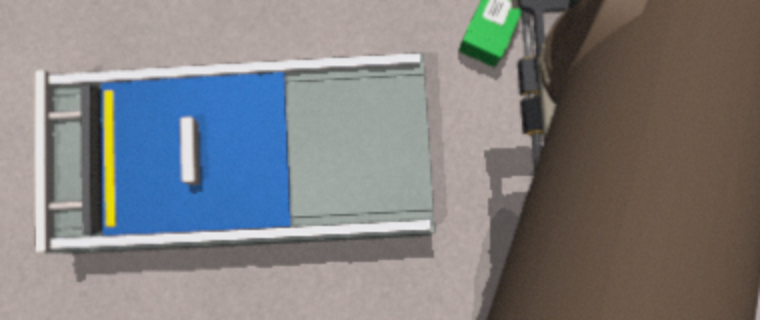

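The hatch lies against the seal, with its yellow stripe at crop (109,158) next to the black seal at (92,158). The well is covered and the arm is clear.

```bash
python3 -c "
from cell import arm
print(arm.sign_off())"
```

```text
the job is handed in; nothing more can be done
None
```

The red parcel is in the well and the hatch is closed against the seal. I handed the job in at about 22 s of the 67 s allowed.

- **Parcel:** I took the larger of the two red parcels and left the small red and green ones alone. It lies flat in the well, its top at about z = 0.065 m, below the hatch. The brown and dark parcels were not touched.
- **Hatch:** I pushed the grip bar with the fingers shut. The track dragged at about 8 N, and the seal was touched near tool y = 0.204 m. The push settled at a mean of 13.6 N, so about 5.7 N on the seal, inside the 4 to 8 N wanted. The highest push I read was 13.9 N, well below the 22 N that crushes the seal.
- **After release:** The force reading fell to about zero and the arm was clear. The last picture shows the leading edge at box y of about 169 mm, against the seal. I could not measure the force on the seal once I had let go.
- **Checks that failed or went astray:**
  - My stripe measurement partway through the push found no points because the arm hid it.
  - In the last check, the rectangle fit took in other blue pixels, so I used only the edge position and the picture.
  - The final view hid the brown and dark parcels behind the arm. They were in place when last seen, and nothing passed low near them afterwards.

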